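Sort tipped-out tensile specimens and nest the empty tub

TASK

A sample tub of tensile specimens has been tipped out on the test bench. Lay each specimen flat on the floor of the tray that already holds a specimen of its own material, side by side and not on top of one another; set them down, do not drop them from a height, as nicks spoil the test. Nest the empty tub upright and fully home in the stack of empties.

Things in the scene. Friction and masses are not known exactly. Their poses are not given: they have to be found in the camera images.
- red_a_center (a point): flat dog-bone tensile specimen 80 x 16 x 6 mm of red plastic; the waist between the wide ends is 10 mm wide over 30 mm of length. Lies flat on the bench at the start. This point is its centre, 3 mm above its underside; x runs along its length, y across it, z up. One of two alike: both belong in the red tray. Weighs about 12 g.
- red_b_center (a point): flat dog-bone tensile specimen 80 x 16 x 6 mm of red plastic; the waist between the wide ends is 10 mm wide over 30 mm of length. Lies flat on the bench at the start. This point is its centre, 3 mm above its underside; x runs along its length, y across it, z up. One of two alike: both belong in the red tray. Weighs about 12 g.
- alu_center (a point): flat dog-bone tensile specimen 80 x 16 x 6 mm of silver-grey aluminium; the waist between the wide ends is 10 mm wide over 30 mm of length. Lies flat on the bench at the start. This point is its centre, 3 mm above its underside; x runs along its length, y across it, z up.  Weighs about 18 g.
- brass_center (a point): flat dog-bone tensile specimen 80 x 16 x 6 mm of yellow brass; the waist between the wide ends is 10 mm wide over 30 mm of length. Lies flat on the bench at the start. This point is its centre, 3 mm above its underside; x runs along its length, y across it, z up.  Weighs about 52 g.
- tub_center (a point): the empty blue plastic sample tub, upright and open on the bench, 84 mm high, about 40 g. It tapers, 42 mm in diameter at the foot and 55 mm at 50 mm height; from there up to the rim a straight, rigid collar of 62 mm outer, 58 mm inner diameter, whose lower edge is a shoulder. This point is its centre, 42 mm above its underside; z is its axis.
- tray_red: fixed white tray with a black liner, unmarked: the one in which a single red plastic specimen already lies. Outside 110 (x) x 142 (y) x 16 mm high, walls 3 mm, inner floor 104 x 136 mm, 3 mm above the bench. Origin: centre of its underside; z up. The specimen in it (80 mm along x) is centred at x = 0, y = -48 mm in this frame; the rest of the floor is free. Takes both red specimens.
- tray_alu: fixed white tray with a black liner, unmarked: the one in which a single silver-grey aluminium specimen already lies. Outside 110 (x) x 142 (y) x 16 mm high, walls 3 mm, inner floor 104 x 136 mm, 3 mm above the bench. Origin: centre of its underside; z up. The specimen in it (80 mm along x) is centred at x = 0, y = -48 mm in this frame; the rest of the floor is free. Takes the aluminium specimen.
- tray_brass: fixed white tray with a black liner, unmarked: the one in which a single yellow brass specimen already lies. Outside 110 (x) x 142 (y) x 16 mm high, walls 3 mm, inner floor 104 x 136 mm, 3 mm above the bench. Origin: centre of its underside; z up. The specimen in it (80 mm along x) is centred at x = 0, y = -48 mm in this frame; the rest of the floor is free. Takes the brass specimen.
- stack_mouth (a point): the stack of empties: two such blue tubs already nested, loose on the bench, 118 mm high, 0.12 kg, can be knocked over. This point is the centre of its open mouth (inner diameter 58 mm), at rim height; z is its axis, up. A further tub goes in foot first until its shoulder rests on this rim: its foot is then 50 mm below this point, its rim 34 mm above it; about 1.5 mm clear all round.
Not all that is in view belongs to the job. Leave any purple look-alike of the part that bears red_a_center alone.

How it is judged:
At the end, for the whole second after the job is handed in: Each specimen lies flat on the floor of its own material's tray (centre within the walls, 4 to 8.5 mm above the bench); the tub is nested in the stack (axes within 5 mm, shoulder within 3 mm above the rim that it rests on), both upright within 0.08 rad; all at rest (x of red_a_center in the frame of tray_red between -0.05 and 0.05 m and y of red_a_center in the frame of tray_red between -0.066 and 0.066 m and z of red_a_center in the frame of tray_red between 0.004 and 0.0085 m and linear speed of each of red_a, red_b, alu, brass, tub below 0.02 m/s and x of red_b_center in the frame of tray_red between -0.05 and 0.05 m and y of red_b_center in the frame of tray_red between -0.066 and 0.066 m and z of red_b_center in the frame of tray_red between 0.004 and 0.0085 m and x of alu_center in the frame of tray_alu between -0.05 and 0.05 m and y of alu_center in the frame of tray_alu between -0.066 and 0.066 m and z of alu_center in the frame of tray_alu between 0.004 and 0.0085 m and x of brass_center in the frame of tray_brass between -0.05 and 0.05 m and y of brass_center in the frame of tray_brass between -0.066 and 0.066 m and z of brass_center in the frame of tray_brass between 0.004 and 0.0085 m and horizontal distance between tub_center and stack_mouth below 0.005 m and z of tub_center in the frame of stack_mouth between -0.0105 and -0.005 m and angle between each of tub_center, stack_mouth's own z axis and vertical below 0.08 rad); the robot touches nothing.
It fails at once if the first red specimen is dropped: it falls free with its centre more than 60 mm above the bench (height (world z) of red_a_center above 0.06 m and contact force between red_a and anything else below 0.001 N).
It fails at once if the second red specimen is dropped: it falls free with its centre more than 60 mm above the bench (height (world z) of red_b_center above 0.06 m and contact force between red_b and anything else below 0.001 N).
It fails at once if the aluminium specimen is dropped: it falls free with its centre more than 60 mm above the bench (height (world z) of alu_center above 0.06 m and contact force between alu and anything else below 0.001 N).
It fails at once if the brass specimen is dropped: it falls free with its centre more than 60 mm above the bench (height (world z) of brass_center above 0.06 m and contact force between brass and anything else below 0.001 N).
It also fails if it takes over 136 s, if anything falls off the work surface, if the arm or the gripper's body presses on something with over 40 N, if the wrist force passes 120 N, or if a joint passes its speed limit or range.

ROBOT

A 7-joint arm with a two-finger parallel gripper is mounted at the origin on the work surface. World frame = base frame: x ahead of the robot, y to its left, z up, the work surface at z = 0. Lengths are in m, angles in rad, forces in N, time in s.
With the tool pointing down it reaches from about 0.35 to 0.9 m from the base axis. Payload 19.9 kg.
Tool frame: the origin (TCP) lies on the mounting face of the last link; the fingertips stand 173 mm ahead of it and the grasp point (between the pads) lies 155 mm ahead of it; y points along the fingers, x is the direction in which the jaws open and shut, and the axes are right-handed (so a half turn about y gives the same grasp; the last joint's range is limited). The gripper opens to 85 mm and grips with 20 to 120 N. Pads are 22 mm wide; open, the fingers measure 114 mm over their backs; the gripper's body (76 mm by 85 mm) begins 54 mm behind the grasp point. The pads swing forward as they close: fully open they stand 13 mm farther back than shut.
Start: joints at [-1.141, 0.417, -0.01, 1.614, 0.005, 1.111, -0.053], TCP at [0.283, 0.557, 0.405] pointing down, gripper open.
Joint ranges: [-2.81, 2.81], [-0.39, 2.02], [-1.27, 1.25], [0.06, 2.57], [-1.19, 4.33], [0.19, 2], [-2.82, 2.82]. Speed limits (rad/s): [1.89, 1.89, 2.39, 2.39, 3.01, 3.01, 3.01].

INTERFACE

Orientations are given as a unit quaternion [x, y, z, w].
In Python, from rig import state, vision, manip gives the robot as it stands. The module is installed in compiled form; this text tells all that it offers.
- The arm moves only by the tool send_rows, never from a script. Its argument "series" is one flat list of numbers, 4 for each row, row after row: the shift along the tool's x, y, z in m, then the turn about the tool's y in rad. In form: [x, y, z, roll, x, y, z, roll, ...]. A call has 1 to 8 rows; each row is the pose to reach, as a shift and turn from the pose commanded when the call began, along the tool's axes at that moment; what a row does not reach only later rows make up. A row lasts 1/10 s, in which the tool goes at most 50 mm and 8.59 degrees, less where a joint would pass 70% of its speed; a pose out of reach is approached as far as the arm can. A call with a gripper value outside its range is refused whole. "hand" is the closure, from -1 (fully open) to 1 (shut), so that 0 is half open, set as the call begins (left out, the last holds). The fingers move at their own pace and stop on an object; "squeeze" is the grip in N (left out, the last holds). Time passes only in rows, so rows that repeat a pose let the fingers close. It gives the time, the measured TCP pose, the force and the opening at its end, in the units of the state.
- state(): the state, without advancing time (a new reading comes with each control period).
- vision.get_image(name): name is "scene" or "side" or "wrist"; returns (picture, depth): 420x560x3 uint8, red, green, blue; 420x560 float32, m along the optical axis (not along the pixel's ray), 0 where there is no reading.
- vision.calibration(name): a dict with "fx", "fy", "cx", "cy" (pixels), "R" (3x3) and "t" (3): a world point X has camera coordinates R X + t. Camera axes: x right, y down, z forward; pixel columns grow to the right and rows downward; lengths in m; the calibration is good to about 2 mm. A picture is of the moment at which its call begins: read the wrist's pose just before it. calibration takes no time and is no camera call; for the wrist camera it gives the pose at the moment of the call.
- manip.sign_off(): hands the job in, once; it reports no verdict.
Trained networks look in the newest picture that a camera, given by its name, has taken for a name from the list of things; names that differ only in an ending like _2 or _b are one class to them, and where a whole thing is asked for, a point or a joint stands for the part that bears it (a point fixed in the world has none). Each returns a list of dicts, best first, with "score" (0 to 1); they miss things now and then, are a little off and sometimes report something else, mostly with a low value. They report only what shows in the picture. A call takes as long as a camera call. They do not tell look-alikes from the thing itself.
- vision.regions_of(camera, name): "pixels" (420x560 bool, what is visible of it) and "rect" ([left, top, width, height] in pixels, round what is visible of it).
The state is a dict: "clock": time; "joint_positions": joint angles; "joint_velocities": joint speeds; "joint_torque": joint torques, N m; "position": TCP position; "tool_rot": TCP orientation; "force": force on the tool from outside, world axes, zero at the start; "ft_torque": the same for the moment, N m; "opening": finger opening in m.
Only numpy, scipy, OpenCV 4.12 (cv2) and the standard library are available. Lean on these libraries where they do the work, as an engineer would, in place of code of your own. Each camera call takes 0.05 s, during which the arm holds its last target. There are 200 camera calls.

## Working session

There is one attempt and no reset: what is moved stays moved. The work goes in short steps, Python scripts to look and compute and a tool call to move; the robot and the scene stay as the last step left them, time stands still between calls to the robot, and variables do not carry over. Pictures are saved under pics/ and viewed, about 12 in all and at most 16, crops included, and the job is handed in when it is done.

Besides the shell and the picture viewer there is one more tool, called after "Call:" as a command line: name --argument value ..., lists and objects as JSON in quotes. send_rows: Moves the arm, as the interface text tells. Its arguments: {"type":"object","properties":{"series":{"type":"array","items":{"type":"number"}},"hand":{"type":"number"},"squeeze":{"type":"number"}},"required":["series"]}

```bash
mkdir -p pics; python3 - <<'E'
from rig import state, vision
import cv2,numpy as np
s=state();print({k:np.round(v,3).tolist() for k,v in s.items()})
for n in("scene","side"):
    p,d=vision.get_image(n);cv2.imwrite(f"pics/{n}0.png",p[...,::-1]);c=vision.calibration(n)
    print(n,{k:np.round(v,3).tolist() for k,v in c.items()})
E
```

```text
{'clock': 0.0, 'joint_positions': [-1.141, 0.418, -0.01, 1.614, 0.005, 1.111, -0.053], 'joint_velocities': [0.0, 0.0, -0.001, 0.001, -0.0, -0.0, 0.002], 'joint_torque': [0.002, -86.445, 0.68, -43.49, 0.019, 0.007, 0.0], 'position': [0.283, 0.557, 0.404], 'tool_rot': [0.603, 0.369, -0.37, -0.603], 'force': [-0.905, -0.627, -0.397], 'ft_torque': [-0.004, -0.007, 0.018], 'opening': 0.086}
scene {'fx': 466.073, 'fy': 466.073, 'cx': 282.93, 'cy': 209.567, 'R': [[-0.808, 0.589, -0.005], [0.49, 0.667, -0.561], [-0.327, -0.456, -0.828]], 't': [0.374, -0.167, 1.49]}
side {'fx': 452.253, 'fy': 452.253, 'cx': 289.46, 'cy': 208.842, 'R': [[0.893, -0.45, 0.011], [-0.271, -0.556, -0.786], [0.36, 0.699, -0.618]], 't': [-0.389, 0.215, 0.925]}
```

View pics/scene0.png

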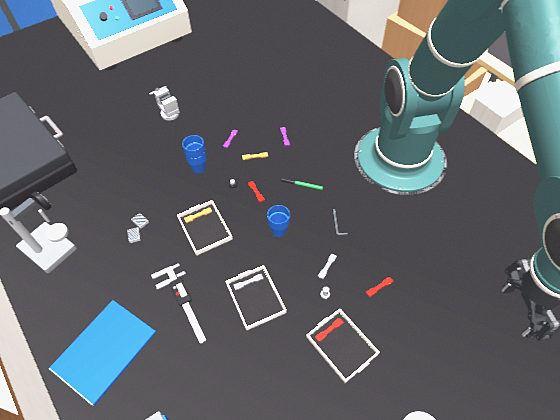

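View pics/side0.png

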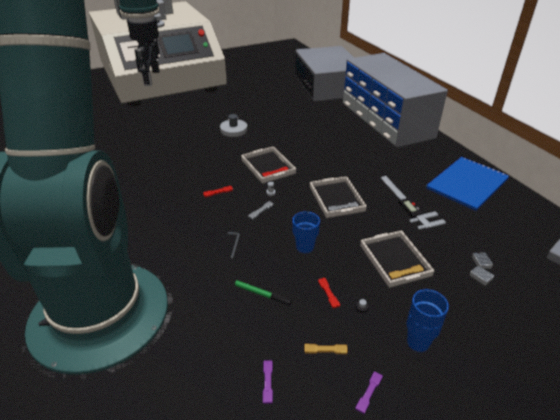

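```bash
python3 - <<'E'
from scipy.spatial.transform import Rotation as R
print(R.from_quat([0.603, 0.369, -0.37, -0.603]).as_matrix().round(3))
E
```

```text
[[ 0.454 -0.001 -0.891]
 [ 0.891 -0.001  0.454]
 [-0.001 -1.     0.001]]
```

The scene picture shows:
- **Loose specimens:** reds at (257,191) and (380,287), aluminium at (327,266), brass at (255,156).
- **Tub and stack:** tub at (279,221), stack at (195,153).
- **Trays:** brass at (204,227), aluminium at (255,297), red at (342,345).
- **Look-alikes to leave alone:** purple at (230,138) and (285,136), plus the specimens already lying in the trays at (198,214), (248,282) and (330,329).

```bash
cat > h.py <<'E'
from rig import state, vision
import cv2,numpy as np
from scipy.spatial.transform import Rotation as Rot
def ray(c,uv,z):
    uv=np.atleast_2d(uv).astype(float);R=np.array(c["R"]);t=np.array(c["t"])
    d=np.c_[(uv[:,0]-c["cx"])/c["fx"],(uv[:,1]-c["cy"])/c["fy"],np.ones(len(uv))]@R
    o=-R.T@t; return o+d*((z-o[2])/d[:,2])[:,None]
def cloud(c,d,m):
    v,u=np.nonzero(m&(d>0));z=d[v,u]
    P=np.c_[(u-c["cx"])/c["fx"]*z,(v-c["cy"])/c["fy"]*z,z]
    return (P-np.array(c["t"]))@np.array(c["R"])
def mrect(P):
    (c,wh,a)=cv2.minAreaRect((P[:,:2]*1000).astype(np.float32))
    if wh[0]<wh[1]: wh=wh[::-1];a+=90
    return np.round(c,1),np.round(wh,1),(a+90)%180-90
def circ(P):
    A=np.c_[2*P[:,:2],np.ones(len(P))];s=np.linalg.lstsq(A,(P[:,:2]**2).sum(1),rcond=None)[0]
    return s[:2],np.sqrt(s[2]+s[0]**2+s[1]**2)
E
python3 - <<'E'
from h import *
for cam in("scene","side"):
    c=vision.calibration(cam);p,d=vision.get_image(cam)
    for n in("red_a_center","alu_center","brass_center","tray_red","tray_alu","tray_brass","tub_center","stack_mouth"):
        for r in vision.regions_of(cam,n):
            if r["score"]<.3: continue
            m=r["pixels"].astype(bool);v,u=np.nonzero(m);C=cloud(c,d,m)
            if "tu" in n or "stack" in n:
                T=C[C[:,2]>np.percentile(C[:,2],97)-.003];q=(*circ(T),np.round(C[:,2].max(),3)) if len(T)>5 else 0
                q=(q,mrect(C))
            else:
                q=mrect(ray(c,np.c_[u,v],.016 if "tray" in n else .006))
            print(cam,n,round(r["score"],2),r["rect"],p[m].mean(0).astype(int),q,"z%.3f"%np.median(C[:,2]))
E
```

```text
scene red_a_center 0.56 [248.2, 180.4, 12.7, 19.2] [251  82  68] (array([ 450.7, -160.3]), array([78. , 13.1]), 82.61810302734375) z0.006
scene red_a_center 0.53 [223.7, 130.7, 14.5, 16.5] [229 122 242] (array([ 394.6, -387.2]), array([76. , 17.5]), 36.971004486083984) z0.005
scene alu_center 0.6 [317.9, 252.5, 17.4, 26.9] [223 225 228] (array([436.9, 164.1]), array([78.5, 19.5]), 24.272329330444336) z0.006
scene alu_center 0.3 [246.6, 180.2, 16.0, 22.4] [244  80  68] (array([ 450.1, -160.6]), array([81.4, 18.4]), 79.97063446044922) z0.005
scene brass_center 0.68 [243.5, 155.1, 25.7, 5.9] [241 225 135] (array([ 372.4, -277.4]), array([75.6, 21.4]), -27.551219940185547) z0.005
scene tray_red 0.81 [306.5, 310.2, 72.7, 69.2] [123 119 120] (array([543.7, 354.1]), array([148.6, 113.5]), -86.87269282341003) z0.004
scene tray_alu 0.73 [226.7, 265.3, 60.0, 64.2] [126 123 125] (array([645.4, 124.9]), array([152.1, 111.6]), 78.64031219482422) z0.004
scene tray_alu 0.4 [318.9, 254.2, 14.3, 26.1] [241 242 245] (array([440.4, 168.3]), array([77.9, 15. ]), 23.98480796813965) z0.006
scene tray_bras
[... 1865 characters left out ...]
82.43467712402344) z0.006
side tub_center 0.76 [293.0, 209.5, 24.9, 44.7] [16 43 86] ((array([ 0.47146511, -0.00926876]), np.float64(0.02956079356193824), np.float64(0.088)), (array([472.1,  -9.3]), array([64.8, 59.8]), 61.373779296875)) z0.062
side stack_mouth 0.65 [307.3, 344.8, 37.9, 6.3] [160 127  65] ((array([ 0.37199363, -0.27618506]), np.float64(0.024658279911111837), np.float64(0.011)), (array([ 371.2, -279.6]), array([78.7, 17.1]), -27.880428314208984)) z0.008
side stack_mouth 0.56 [406.3, 289.1, 41.1, 62.6] [16 42 86] ((array([ 0.5402639 , -0.34457924]), np.float64(0.02975188718998908), np.float64(0.122)), (array([ 587.4, -313.4]), array([177.9,  60.9]), 34.001556396484375)) z0.088
```

```bash
python3 - <<'E'
from h import *
for cam in("scene","side"):
    c=vision.calibration(cam);p,d=vision.get_image(cam);h=cv2.cvtColor(p,cv2.COLOR_RGB2HSV)
    H,S,V=[h[...,i].astype(int) for i in range(3)]
    for nm,m in(("red",((H<8)|(H>172))&(S>110)),("yel",(H>10)&(H<32)&(S>70)&(V>90))):
        n,L,st,ce=cv2.connectedComponentsWithStats(m.astype(np.uint8))
        for i in range(1,n):
            if 40<st[i,4]<800:
                v,u=np.nonzero(L==i)
                for z in(.006,.009):
                    r=mrect(ray(c,np.c_[u,v],z))
                    if 60<r[1][0]<95: print(cam,nm,ce[i].round(),z,r)
    if cam=="scene":
      m=(V>150)&(S<40)
      n,L,st,ce=cv2.connectedComponentsWithStats(m.astype(np.uint8))
      for i in range(1,n):
        if 60<st[i,4]<800:
            v,u=np.nonzero(L==i); r=mrect(ray(c,np.c_[u,v],.006))
            if r[0][0]<800 and abs(r[0][1])<500: print("white",ce[i].round(),r)
E
```

```text
scene red [256. 191.] 0.006 (array([ 448.7, -159.4]), array([83.2, 20.4]), 83.3397445678711)
scene red [256. 191.] 0.009 (array([ 449.9, -157.4]), array([83. , 20.3]), 83.33992767333984)
scene red [379. 286.] 0.006 (array([361.1, 293.9]), array([83.6, 19. ]), -2.5178756713867188)
scene red [379. 286.] 0.009 (array([362.5, 294.6]), array([83.4, 19. ]), -2.517852783203125)
scene red [329. 329.] 0.006 (array([542.8, 306.3]), array([83.7, 18.8]), 2.239352226257324)
scene red [329. 329.] 0.009 (array([543.7, 307. ]), array([83.5, 18.7]), 2.239360809326172)
scene yel [255. 156.] 0.006 (array([ 372., -277.]), array([83.9, 22.8]), -27.554187774658203)
scene yel [255. 156.] 0.009 (array([ 373.4, -274.7]), array([83.7, 22.8]), -27.554195404052734)
scene yel [198. 215.] 0.006 (array([ 633.5, -187.7]), array([83.3, 22.6]), -8.102821350097656)
scene yel [198. 215.] 0.009 (array([ 634.1, -185.7]), array([83.1, 22.6]), -8.102821350097656)
white [473.  59.] (array([-544.7, -234.9]), array([434.2, 189.3]), -89.93625903874636)
white [424.  84.] (array([-318.5, -214.5]), array([203.6, 110.9]), -84.5737
[... 1232 characters left out ...]
ay([360.5, 292.8]), array([86.4, 34.3]), -2.609375)
side red [217. 191.] 0.009 (array([359.4, 288.8]), array([86.1, 34.2]), -2.609375)
side red [329. 293.] 0.006 (array([ 447.7, -160.2]), array([90.3, 22.8]), 82.79418182373047)
side red [329. 293.] 0.009 (array([ 446.1, -162.4]), array([90. , 22.7]), 82.79418182373047)
side yel [406. 271.] 0.006 (array([ 636.6, -184.9]), array([84.4, 22.4]), -7.4537200927734375)
side yel [406. 271.] 0.009 (array([ 634.4, -187. ]), array([84. , 22.3]), -7.4537200927734375)
side yel [326. 348.] 0.006 (array([ 371.5, -278.9]), array([82. , 20.3]), -28.105098724365234)
side yel [326. 348.] 0.009 (array([ 370.3, -280.6]), array([81.7, 20.3]), -28.105106353759766)
```

Each specimen is matched to its tray, and each tray centre agrees with the specimen inside it (48 mm offset). Left to leave alone: the purples at world (395,-388) and (244,-291). First I'll go above the nearby red (scene pixel 380,287; world 361,293).

```bash
cat >> h.py <<'E'
def plan(x,y,z,yaw):  # yaw (deg) of tool x axis; mm
    s=state();M=Rot.from_quat(s["tool_rot"]).as_matrix();p=np.array(s["position"])
    cur=np.degrees(np.arctan2(M[1,0],M[0,0]));az=np.degrees(np.arctan2(y,x))
    yaw=az+(yaw-az+90)%180-90
    d=M.T@(np.array([x,y,z])/1000-p);t=-np.radians((yaw-cur+180)%360-180)
    print("t%.2f pos"%s["clock"],p.round(4),"yaw %.1f"%cur,"tilt %.4f"%(M[2,1]+1),"open %.4f"%s["opening"],"F",np.round(s["force"],1))
    print("  ->",(x,y,z,round(yaw,1)),"row",d.round(4).tolist(),round(t,4),"lastj",round(s["joint_positions"][6],2))
E
python3 -c "
from h import *
plan(361,293.5,330,87.5)"
```

```text
t1.10 pos [0.2835 0.557  0.4047] yaw 63.0 tilt 0.0000 open 0.0858 F [-0.2  1.6  0.1]
  -> (361, 293.5, 330, np.float64(87.5)) row [-0.1997, 0.0747, -0.1886] -0.4272 lastj -0.05
```

Call:
send_rows --series '[-0.1,0.03,-0.094,-0.2,-0.2,0.075,-0.189,-0.427,-0.2,0.075,-0.189,-0.427,-0.2,0.075,-0.189,-0.427,-0.2,0.075,-0.189,-0.427,-0.2,0.075,-0.189,-0.427,-0.2,0.075,-0.189,-0.427,-0.2,0.075,-0.189,-0.427]' --hand 0

```text
clock: 1.9
position: [0.3615, 0.2927, 0.3299]
tool_rot: [0.511, 0.489, -0.489, -0.511]
force: [0.4, 0.7, -0.3]
opening: 0.0426
```

```bash
cat >> h.py <<'E'
def wrist(name,z=.006,mask=None,save=True):
    c=vision.calibration("wrist");p,d=vision.get_image("wrist")
    if save: cv2.imwrite(f"pics/{name}.png",p[...,::-1])
    h=cv2.cvtColor(p,cv2.COLOR_RGB2HSV);H,S,V=[h[...,i].astype(int) for i in range(3)]
    m={"red":((H<8)|(H>172))&(S>110),"yel":(H>10)&(H<32)&(S>70)&(V>90),"white":(V>120)&(S<50)}[mask]
    n,L,st,ce=cv2.connectedComponentsWithStats(m.astype(np.uint8))
    for i in range(1,n):
        if st[i,4]>400:
            v,u=np.nonzero(L==i);r=mrect(ray(c,np.c_[u,v],z));print(mask,ce[i].round(),st[i],*r)
E
python3 -c "
from h import *
wrist('w1',.006,'red')
plan(361,293.5,178,87.5)"
```

```text
red [273. 205.] [264 148  21  85 702] [360.7 293.4] [81.6 18.6] -2.6017608642578125
red [293. 348.] [283 318  21  62 875] [545.1 307.2] [85.6 18.6] 2.190823554992676
t1.95 pos [0.3612 0.2935 0.33  ] yaw 87.5 tilt 0.0000 open 0.0427 F [ 0.1 -0.3  1.2]
  -> (361, 293.5, 178, np.float64(87.5)) row [-0.0001, 0.152, 0.0003] -0.0 lastj 0.78
```

View pics/w1.png

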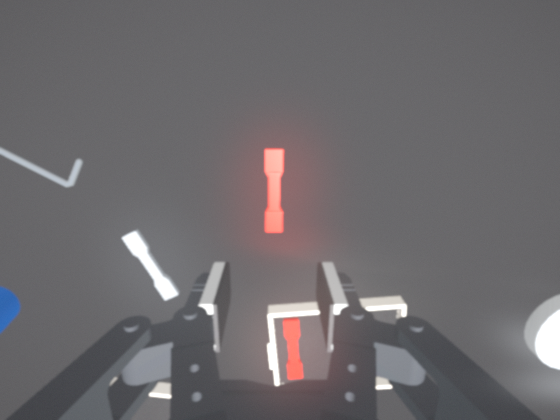

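The crop shows one red specimen at (273,205), centred between the jaws, and the tray with its own red at (293,348). Descending.

Call:
send_rows --series '[0,0.05,0,0,0,0.1,0,0,0,0.13,0,0,0,0.148,0,0,0,0.155,0,0,0,0.155,0,0,0,0.155,0,0]'

```text
clock: 2.65
position: [0.3614, 0.2937, 0.1756]
tool_rot: [-0.511, -0.49, 0.489, 0.511]
force: [0.3, -0.6, 1.6]
opening: 0.0426
```

Call:
send_rows --series '[0,0,0,0,0,0,0,0,0,0,0,0,0,0,0,0,0,0,0,0,0,0,0,0,0,0,0,0,0,0,0,0]' --hand 1 --squeeze 40

```text
clock: 3.45
position: [0.3614, 0.2932, 0.1755]
tool_rot: [0.511, 0.489, -0.488, -0.511]
force: [-1.9, -2.0, 12.3]
opening: 0.0082
```

```bash
python3 -c "
from h import *
plan(361,293.5,215,87.5)"
```

```text
t3.45 pos [0.3614 0.2932 0.1755] yaw 87.5 tilt 0.0000 open 0.0082 F [-1.9 -2.  12.3]
  -> (361, 293.5, 215, np.float64(87.5)) row [0.0003, -0.0395, 0.0004] -0.0003 lastj 0.78
```

Call:
send_rows --series '[0,-0.01,0,0,0,-0.025,0,0,0,-0.04,0,0,0,-0.045,0,0,0,-0.045,0,0]'

```text
clock: 3.95
position: [0.3614, 0.2931, 0.2206]
tool_rot: [0.511, 0.489, -0.488, -0.511]
force: [0.2, 0.2, 0.3]
opening: 0.0084
```

```bash
python3 -c "
from h import *
plan(543,343.5,220,92.2)
wrist('w2',.05,'red')"
```

```text
t3.95 pos [0.3614 0.2931 0.2206] yaw 87.5 tilt 0.0000 open 0.0084 F [0.2 0.2 0.3]
  -> (543, 343.5, 220, np.float64(92.2)) row [0.0583, 0.0008, -0.1793] -0.0822 lastj 0.78
red [275. 264.] [ 254  195   58  150 3999] [360.1 299. ] [83.  26.8] 1.1505855321884155
```

Call:
send_rows --series '[0.008,0,-0.03,-0.015,0.022,0,-0.07,-0.04,0.036,0,-0.11,-0.06,0.048,0,-0.15,-0.075,0.058,0,-0.179,-0.082,0.058,0,-0.179,-0.082,0.058,0,-0.179,-0.082,0.058,0.001,-0.179,-0.082]'

```text
clock: 4.8
position: [0.5417, 0.3431, 0.2181]
tool_rot: [-0.49, -0.509, 0.51, 0.49]
force: [-0.3, -0.3, -0.3]
opening: 0.0081
```

```bash
python3 -c "
from h import *
plan(543,343.5,178.5,92.2)
wrist('w3',.009,'red')"
```

```text
t4.80 pos [0.5417 0.3431 0.2181] yaw 92.2 tilt 0.0000 open 0.0081 F [-0.3 -0.3 -0.3]
  -> (543, 343.5, 178.5, np.float64(92.2)) row [0.0004, 0.0396, -0.0014] 0.0003 lastj 0.99
red [216. 246.] [ 195  180   62  140 3483] [550.8 308.7] [97.3 31. ] 12.927722930908203
red [275. 258.] [ 243  196   71  150 4933] [561.8 349.8] [106.2  41.2] 10.991727828979492
```

View pics/w3.png

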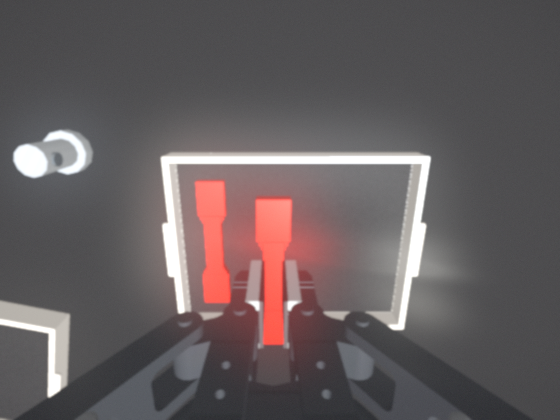

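The held red specimen (pixel 275,260) is parallel to the resident one at (216,246), clear of it and inside the walls. Lowering it.

Call:
send_rows --series '[0,0.015,0,0,0,0.028,0,0,0,0.036,0,0,0,0.039,0,0,0,0.04,0,0,0,0.04,0,0]'

```text
clock: 5.45
position: [0.5422, 0.343, 0.1787]
tool_rot: [-0.49, -0.509, 0.51, 0.49]
force: [-2.1, -0.3, 2.1]
opening: 0.0081
```

Call:
send_rows --series '[0,0,0,0,0,0,0,0,0,0,0,0,0,0,0,0,0,0,0,0]' --hand 0.5

```text
clock: 5.95
position: [0.5426, 0.3431, 0.1786]
tool_rot: [-0.49, -0.509, 0.509, 0.49]
force: [0.5, -0.7, 0.0]
opening: 0.0213
```

Call:
send_rows --series '[0,-0.03,0,0,0,-0.08,0,0,0,-0.13,0,0,0,-0.15,0,0,0,-0.15,0,0]'

```text
clock: 6.45
position: [0.5432, 0.3435, 0.3325]
tool_rot: [0.491, 0.511, -0.507, -0.49]
force: [0.9, -1.0, -0.6]
opening: 0.0214
```

```bash
python3 -c "
from h import *
plan(436,164.5,330,23.7+90)
wrist('w4',.009,'red')"
```

```text
t6.45 pos [0.5432 0.3435 0.3325] yaw 92.2 tilt 0.0000 open 0.0214 F [ 0.9 -1.  -0.6]
  -> (436, 164.5, 330, np.float64(-66.3)) row [-0.1748, 0.0014, 0.1139] 2.7661 lastj 1.0
red [271. 187.] [ 262  145   20   86 1510] [541.4 342.9] [82.1 18.5] 2.2207722663879395
red [233. 187.] [ 221  146   24   85 1469] [543.2 306.9] [81.2 18.6] 2.3126890659332275
```

Call:
send_rows --series '[-0.09,0,0.058,-0.15,-0.175,0,0.114,-0.3,-0.175,0,0.114,-0.375,-0.175,0,0.114,-0.375,-0.175,0,0.114,-0.375,-0.175,0,0.114,-0.375,-0.175,0,0.114,-0.375,-0.175,0,0.114,-0.375]' --hand 0.3

```text
clock: 7.3
position: [0.4358, 0.165, 0.3283]
tool_rot: [-0.386, -0.592, 0.592, 0.387]
force: [0.0, -0.4, 0.2]
opening: 0.0301
```

```bash
python3 - <<'E'
from h import *
import h
src=h.plan
wrist('w5',.006,'white')
plan(436,164.5,175.5,113.7)
E
```

```text
white [236.  41.] [ 199    0   79   72 1064] [331.3  82.7] [71.  28.9] 82.17926025390625
white [339. 253.] [  240   137   248   235 17364] [511.8 271.4] [332.9 172.4] 71.16793060302734
white [231. 312.] [ 208  260   40  108 1346] [581.1 176.9] [135.9  34.4] 27.829036712646484
white [131. 311.] [  78  272  118   88 3963] [622.8  69.8] [150.7  74.4] -41.03913879394531
white [160. 360.] [ 126  330   64   52 1785] [670.9 130.4] [92.9 52.7] -20.643638610839844
white [380. 364.] [ 358  341   49   50 1435] [569.1 360.8] [74.4 49.9] 34.95972442626953
white [548. 400.] [532 380  28  40 869] [541.2 567.6] [65.4 30.7] 39.88599395751953
t7.35 pos [0.4357 0.1649 0.3283] yaw 113.7 tilt 0.0000 open 0.0300 F [ 0.4 -0.4  0.2]
  -> (436, 164.5, 175.5, np.float64(-66.3)) row [-0.0005, 0.1528, -0.0002] -3.1408 lastj 1.54
```

```bash
sed -i 's/"white":(V>120)/"white":(V>190)/' h.py; python3 -c "
from h import *
wrist('w5',.006,'white')"
```

```text
white [237.  42.] [202   0  74  69 463] [330.8  82.6] [67.2 24.8] 81.38727569580078
white [273. 189.] [ 264  148   20   85 1425] [434.2 164.3] [81.2 17.5] 23.472944259643555
white [134. 308.] [  79  275  115   85 1757] [623.8  70. ] [145.6  70.3] -40.96800231933594
white [418. 314.] [ 345  281  135   81 1964] [500.6 359.9] [162.7  47. ] 85.48761749267578
white [129. 317.] [103 296  46  51 668] [635.3  77.7] [80.5 17.7] -11.052360534667969
```

View pics/w5.png

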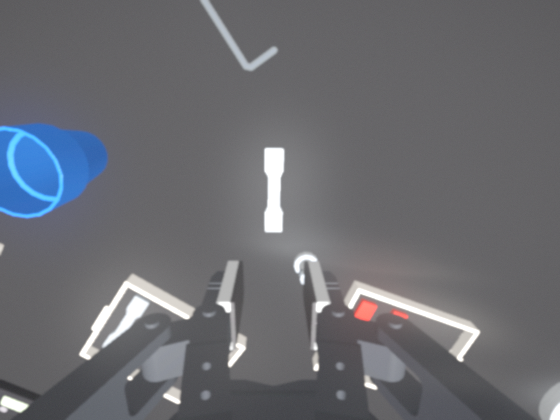

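The aluminium piece is at (273,189), centred under the jaws. The white knob at (305,268) is about 78 mm off along the length and clear of the fingers. Picking it.

Call:
send_rows --series '[0,0.05,0,0,0,0.1,0,0,0,0.13,0,0,0,0.147,0,0,0,0.153,0,0,0,0.153,0,0,0,0.153,0,0]'

```text
clock: 8.1
position: [0.4357, 0.1642, 0.1764]
tool_rot: [0.387, 0.592, -0.592, -0.387]
force: [0.1, 0.5, 0.4]
opening: 0.0301
```

Call:
send_rows --series '[0,0,0,0,0,0,0,0,0,0,0,0,0,0,0,0,0,0,0,0,0,0,0,0,0,0,0,0]' --hand 1

```text
clock: 8.8
position: [0.4357, 0.1641, 0.1767]
tool_rot: [0.387, 0.592, -0.591, -0.386]
force: [-1.3, 0.0, 10.0]
opening: 0.0081
```

Call:
send_rows --series '[0,-0.01,0,0,0,-0.025,0,0,0,-0.04,0,0,0,-0.045,0,0,0,-0.045,0,0]'

```text
clock: 9.3
position: [0.4356, 0.164, 0.2217]
tool_rot: [0.387, 0.592, -0.591, -0.386]
force: [0.3, 0.1, -0.8]
opening: 0.0078
```

```bash
python3 -c "
from h import *
wrist('w6',.05,'white')
plan(645,129.5,219,78.7)"
```

```text
white [237.  29.] [198   0  82  52 869] [342.1 107. ] [31.1 14.7] -77.38969039916992
white [276. 260.] [ 255  196   46  146 4370] [433.2 165.6] [81.2 20.4] 26.885940551757812
white [254. 286.] [247 261  15  51 478] [444.8 157.1] [28.8  7.1] 24.185741424560547
white [ 64. 374.] [  25  349   76   63 1157] [547.  78.] [61.9 15.2] -26.230445861816406
white [528. 408.] [490 390  68  30 631] [456.9 331. ] [49.6 10.5] -87.91753482818604
t9.35 pos [0.4354 0.1639 0.221 ] yaw 113.7 tilt 0.0000 open 0.0079 F [ 0.2 -0.7 -0.8]
  -> (645, 129.5, 219, np.float64(78.7)) row [-0.1157, 0.0021, -0.1782] 0.6104 lastj 1.52
```

Call:
send_rows --series '[-0.015,0,-0.022,0.08,-0.035,0,-0.055,0.19,-0.06,0,-0.09,0.31,-0.08,0,-0.125,0.43,-0.1,0,-0.155,0.53,-0.116,0.001,-0.178,0.59,-0.116,0.001,-0.178,0.61,-0.116,0.001,-0.178,0.61]'

```text
clock: 10.15
position: [0.6447, 0.129, 0.2184]
tool_rot: [-0.547, -0.448, 0.449, 0.547]
force: [-0.8, 0.7, -0.7]
opening: 0.0079
```

Call:
send_rows --series '[0,0,0,0,0,0,0,0]'

```text
clock: 10.35
position: [0.6443, 0.1295, 0.2196]
tool_rot: [-0.546, -0.449, 0.449, 0.547]
force: [-0.2, -0.6, -0.9]
opening: 0.0078
```

```bash
python3 -c "
from h import *
plan(645,129.5,179,78.7)"
```

```text
t10.35 pos [0.6443 0.1295 0.2196] yaw 78.8 tilt 0.0000 open 0.0078 F [-0.2 -0.6 -0.9]
  -> (645, 129.5, 179, np.float64(78.7)) row [0.0001, 0.0406, -0.0007] 0.0017 lastj 1.21
```

Call:
send_rows --series '[0,0.015,0,0,0,0.028,0,0,0,0.036,0,0,0,0.039,0,0,0,0.0405,0,0,0,0.0405,0,0]'

```text
clock: 10.95
position: [0.6444, 0.1291, 0.1797]
tool_rot: [-0.546, -0.448, 0.449, 0.547]
force: [-13.7, -1.6, 19.9]
opening: 0.0079
```

Call:
send_rows --series '[0,0,0,0,0,0,0,0,0,0,0,0,0,0,0,0,0,0,0,0]' --hand 0.5

```text
clock: 11.45
position: [0.645, 0.1291, 0.1791]
tool_rot: [0.547, 0.448, -0.449, -0.547]
force: [-0.2, -0.1, -0.9]
opening: 0.0217
```

Call:
send_rows --series '[0,-0.03,0,0,0,-0.08,0,0,0,-0.13,0,0,0,-0.15,0,0,0,-0.15,0,0]'

```text
clock: 11.95
position: [0.6456, 0.1292, 0.333]
tool_rot: [0.548, 0.45, -0.447, -0.546]
force: [0.3, 0.7, 0.9]
opening: 0.0216
```

```bash
python3 -c "
from h import *
wrist('w7',.009,'white')
plan(473,-8.5,390,75)"
```

```text
white [468.  66.] [ 432    0  128  107 1733] [581.1 317. ] [126.7  64.3] 52.65309524536133
white [263. 185.] [ 183  129  168  119 3635] [645.4 124.2] [155.  114.6] 78.8139877319336
white [272. 185.] [ 263  145   18   83 1267] [642.5 129.1] [79.2 16.4] -10.763099670410156
white [216. 187.] [ 205  147   22   83 1243] [634.2  77.7] [79.5 16.5] -11.047027587890625
white [ 59. 235.] [   0  179   92  114 2262] [ 647.5 -114.4] [115.9  99.9] -7.865325927734375
white [273. 335.] [247 327  52  16 680] [807.7  97.2] [57.7 18. ] 83.11091613769531
t12.00 pos [0.6451 0.1292 0.3307] yaw 78.7 tilt 0.0000 open 0.0214 F [-0.6  0.1 -1. ]
  -> (473, -8.5, 390, np.float64(75.0)) row [-0.1686, -0.0598, 0.1418] 0.065 lastj 1.19
```

Call:
send_rows --series '[-0.085,-0.06,0.07,0.15,-0.169,-0.06,0.142,0.3,-0.169,-0.06,0.142,0.33,-0.169,-0.06,0.142,0.33,-0.169,-0.06,0.142,0.33,-0.169,-0.06,0.142,0.33,-0.169,-0.06,0.142,0.33,-0.169,-0.06,0.142,0.33]' --hand -1

```text
clock: 12.8
position: [0.4731, -0.0082, 0.3885]
tool_rot: [-0.613, -0.352, 0.353, 0.613]
force: [0.7, -0.1, 0.4]
opening: 0.0855
```

```bash
cat >> h.py <<'E'
def tub(cam,zr,save=None):
    c=vision.calibration(cam);p,d=vision.get_image(cam)
    if save: cv2.imwrite(f"pics/{save}.png",p[...,::-1])
    h=cv2.cvtColor(p,cv2.COLOR_RGB2HSV).astype(int);m=(h[...,0]>95)&(h[...,0]<125)&(h[...,1]>90)
    C=cloud(c,d,m);T=C[(abs(C[:,2]-zr)<.006)&(np.hypot(C[:,0],C[:,1])<.72)]
    if len(T)>10:
        print(cam,"blue rim pts",len(T),T.min(0).round(4),T.max(0).round(4),"circ",circ(T))
E
python3 -c "
from h import *
plan(473,-8.5,240,60)
tub('wrist',.084,'w8');tub('scene',.084);tub('scene',.118);tub('side',.118)"
```

```text
t12.80 pos [ 0.4731 -0.0082  0.3885] yaw 59.9 tilt 0.0000 open 0.0855 F [ 0.7 -0.1  0.4]
  -> (473, -8.5, 240, np.float64(60.0)) row [-0.0002, 0.1485, -0.0002] -0.0023 lastj 1.05
wrist blue rim pts 683 [ 0.4423 -0.0385  0.0781] [0.5038 0.0229 0.0858] circ (array([ 0.4726925 , -0.00766845]), np.float64(0.029649952480585457))
scene blue rim pts 209 [ 0.4422 -0.3767  0.078 ] [0.5734 0.0226 0.09  ] circ (array([ 0.49373328, -0.1801382 ]), np.float64(0.17471827238350934))
scene blue rim pts 81 [ 0.5111 -0.3759  0.1123] [ 0.5732 -0.3134  0.1234] circ (array([ 0.54243494, -0.34417518]), np.float64(0.02968522609232386))
side blue rim pts 315 [-0.0762 -0.3763  0.112 ] [ 0.5724 -0.0364  0.1239] circ (array([ 0.30004128, -0.1832041 ]), np.float64(0.29191921299085477))
```

View pics/w8.png

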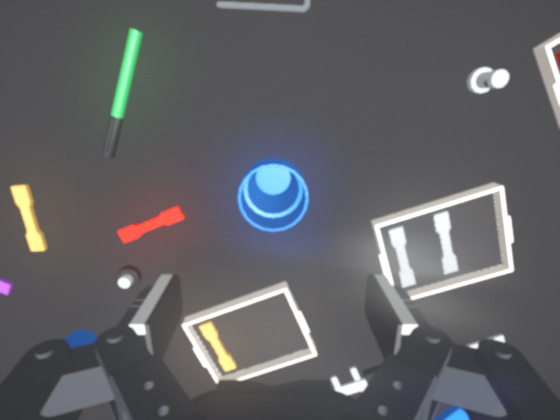

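The tub at (273,195) is centred between the open jaws with nothing near the fingers. Aluminium lies beside its resident at (400,256) and (446,242). Descending to the collar.

Call:
send_rows --series '[0,0.05,0,0,0,0.1,0,0,0,0.14,0,0,0,0.16,0,0,0,0.165,0,0,0,0.165,0,0,0,0.165,0,0]'

```text
clock: 13.7
position: [0.4732, -0.0088, 0.2252]
tool_rot: [0.613, 0.353, -0.352, -0.613]
force: [0.3, 0.7, 0.1]
opening: 0.0855
```

Call:
send_rows --series '[0,0,0,0,0,0,0,0,0,0,0,0,0,0,0,0,0,0,0,0,0,0,0,0]' --hand 1 --squeeze 25

```text
clock: 14.3
position: [0.473, -0.0089, 0.2254]
tool_rot: [0.613, 0.353, -0.352, -0.613]
force: [-2.7, -0.5, 12.7]
opening: 0.0619
```

Call:
send_rows --series '[0,-0.01,0,0,0,-0.03,0,0,0,-0.06,0,0,0,-0.09,0,0,0,-0.12,0,0,0,-0.14,0,0,0,-0.145,0,0,0,-0.145,0,0]'

```text
clock: 15.1
position: [0.4726, -0.0088, 0.37]
tool_rot: [0.613, 0.353, -0.352, -0.613]
force: [-0.2, -0.6, -0.2]
opening: 0.0618
```

```bash
python3 -c "
from h import *
plan(541.5,-344,375,60)
tub('wrist',.229,'w9');tub('scene',.229)"
```

```text
t15.10 pos [ 0.4726 -0.0088  0.37  ] yaw 59.8 tilt 0.0000 open 0.0618 F [-0.2 -0.6 -0.2]
  -> (541.5, -344, 375, np.float64(-120.0)) row [-0.2551, -0.005, -0.2281] 3.1385 lastj 1.06
wrist blue rim pts 4128 [ 0.441  -0.0408  0.223 ] [0.5032 0.0236 0.2318] circ (array([ 0.47177485, -0.00761249]), np.float64(0.02967773558776769))
scene blue rim pts 51 [ 0.4416 -0.0398  0.2232] [0.5042 0.0222 0.231 ] circ (array([ 0.47299965, -0.00843195]), np.float64(0.029907766222150304))
```

Call:
send_rows --series '[-0.02,-0.005,-0.018,0,-0.05,-0.015,-0.045,0,-0.085,-0.02,-0.076,0,-0.12,-0.02,-0.107,0,-0.155,-0.02,-0.139,0,-0.19,-0.02,-0.17,0,-0.22,-0.02,-0.197,0,-0.24,-0.02,-0.215,0]'

```text
clock: 16.0
position: [0.5375, -0.3273, 0.3876]
tool_rot: [-0.613, -0.351, 0.353, 0.614]
force: [0.1, 0.9, -1.4]
opening: 0.0615
```

Call:
send_rows --series '[-0.01,0,-0.009,0,-0.015,0,-0.0135,0,-0.015,0,-0.0135,0,-0.015,0,-0.0135,0]'

```text
clock: 16.4
position: [0.5422, -0.3429, 0.389]
tool_rot: [-0.612, -0.353, 0.353, 0.613]
force: [0.8, 0.5, -0.1]
opening: 0.0617
```

```bash
python3 -c "
from h import *
plan(541.5,-344,375,60)
tub('wrist',.249,'w9')
for c in('scene','side'):
    tub(c,.25,c+'9');tub(c,.118)
for f in('scene','side'):
    im=cv2.imread(f'pics/{f}9.png');y,x=((60,120),(250,350))[f=='side'];cv2.imwrite(f'pics/{f}9c.png',cv2.resize(im[y:y+150,x:x+150],None,fx=2.6,fy=2.6))
cv2.imwrite('pics/both9.png',np.hstack([cv2.imread('pics/scene9c.png'),cv2.imread('pics/side9c.png')]))
"
```

```text
t16.40 pos [ 0.5422 -0.3429  0.389 ] yaw 59.9 tilt 0.0000 open 0.0617 F [ 0.8  0.5 -0.1]
  -> (541.5, -344, 375, np.float64(-120.0)) row [-0.0013, 0.014, 0.0] 3.1396 lastj 1.73
wrist blue rim pts 3945 [ 0.5107 -0.3752  0.243 ] [ 0.5731 -0.3098  0.2548] circ (array([ 0.54122211, -0.34153721]), np.float64(0.02980296929506368))
scene blue rim pts 40 [ 0.5119 -0.3701  0.2441] [ 0.5731 -0.3101  0.2507] circ (array([ 0.54251327, -0.34139121]), np.float64(0.029774395782492274))
scene blue rim pts 76 [ 0.5109 -0.3761  0.1123] [ 0.5729 -0.3129  0.1226] circ (array([ 0.5423472 , -0.34372652]), np.float64(0.02966866935193429))
side blue rim pts 153 [ 0.5089 -0.3654  0.244 ] [ 0.5695 -0.31    0.2554] circ (array([ 0.5405527 , -0.34290455]), np.float64(0.029841518605428025))
side blue rim pts 276 [ 0.5092 -0.3756  0.1121] [ 0.5716 -0.3146  0.1221] circ (array([ 0.54006405, -0.3445529 ]), np.float64(0.029730031485257578))
```

View pics/both9.png

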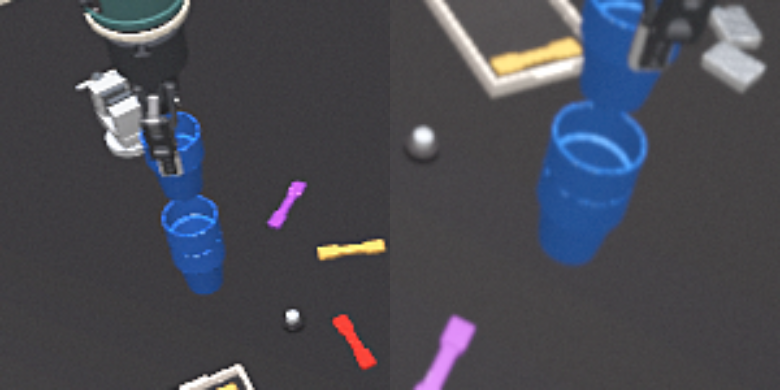

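The tub is held upright above the stack mouth, with the rims about 2 mm apart in y (same offset in both cameras). Correcting that and inserting.

Call:
send_rows --series '[-0.002,0,-0.0007,0,-0.002,0.015,-0.0007,0,-0.002,0.03,-0.0007,0,-0.002,0.045,-0.0007,0,-0.002,0.06,-0.0007,0,-0.002,0.075,-0.0007,0,-0.002,0.085,-0.0007,0,-0.002,0.085,-0.0007,0]'

```text
clock: 17.45
position: [0.5413, -0.346, 0.3025]
tool_rot: [-0.612, -0.352, 0.353, 0.614]
force: [-0.2, 0.2, -0.2]
opening: 0.0616
```

```bash
python3 -c "
from h import *
plan(541.5,-344,293.5,60)
for c in('scene','side'):
    tub(c,.164,c+'10');tub(c,.118)
"
```

```text
t17.45 pos [ 0.5413 -0.346   0.3025] yaw 59.8 tilt 0.0000 open 0.0616 F [-0.2  0.2 -0.2]
  -> (541.5, -344, 293.5, np.float64(-120.0)) row [0.0018, 0.009, 0.0008] 3.1384 lastj 1.77
scene blue rim pts 30 [ 0.5118 -0.369   0.158 ] [ 0.571  -0.3133  0.1638] circ (array([ 0.5414375 , -0.34514123]), np.float64(0.030238839077448707))
scene blue rim pts 91 [ 0.5134 -0.3689  0.112 ] [ 0.573  -0.3105  0.1239] circ (array([ 0.54313792, -0.34332869]), np.float64(0.027253782980452123))
side blue rim pts 164 [-0.0642 -0.3884  0.158 ] [ 0.5701 -0.0632  0.1692] circ (array([ 0.29895702, -0.1294714 ]), np.float64(0.31233971840761704))
side blue rim pts 275 [-0.0747 -0.3757  0.112 ] [ 0.5622 -0.0298  0.124 ] circ (array([ 0.25990612, -0.23329748]), np.float64(0.29493150924296757))
```

Call:
send_rows --series '[0,0.003,0,0,0,0.006,0,0,0,0.008,0,0,0,0.0085,0,0,0,0.0085,0,0]'

```text
clock: 18.15
position: [0.5416, -0.3462, 0.2956]
tool_rot: [-0.613, -0.353, 0.353, 0.613]
force: [-0.0, -1.1, -0.8]
opening: 0.0617
```

Call:
send_rows --series '[0,0.001,0,0,0,0.002,0,0,0,0.002,0,0,0,0.002,0,0]'

```text
clock: 18.55
position: [0.5416, -0.3462, 0.2939]
tool_rot: [0.613, 0.353, -0.353, -0.613]
force: [0.0, 1.2, 2.3]
opening: 0.062
```

Call:
send_rows --series '[0,0.0007,0,0,0,0.0012,0,0,0,0.0012,0,0,0,0.0012,0,0]'

```text
clock: 18.95
position: [0.5421, -0.3461, 0.2936]
tool_rot: [0.613, 0.353, -0.352, -0.612]
force: [-0.2, 3.6, 12.5]
opening: 0.0618
```

Call:
send_rows --series '[0,0,0,0,0,0,0,0,0,0,0,0,0,0,0,0,0,0,0,0,0,0,0,0]' --hand -1

```text
clock: 19.55
position: [0.5415, -0.3462, 0.2925]
tool_rot: [-0.613, -0.352, 0.353, 0.613]
force: [0.1, -1.4, -0.6]
opening: 0.0854
```

Call:
send_rows --series '[0,-0.01,0,0,0,-0.03,0,0,0,-0.06,0,0,0,-0.09,0,0,0,-0.1,0,0,0,-0.1,0,0]'

```text
clock: 20.15
position: [0.5417, -0.3464, 0.3945]
tool_rot: [0.614, 0.353, -0.352, -0.612]
force: [-0.2, 0.8, 0.1]
opening: 0.0852
```

```bash
python3 -c "
from h import *
plan(449.5,-160.3,330,172.7)
for c in('wrist','scene','side'): tub(c,.152,c+'11')
y,x=75,120
a=[cv2.resize(cv2.imread(f'pics/{f}11.png')[y:y+150,x:x+150],None,fx=2.6,fy=2.6) for f,x,y in(('scene',120,60),('side',350,230))]
cv2.imwrite('pics/both11.png',np.hstack(a))
"
```

```text
t20.15 pos [ 0.5417 -0.3464  0.3945] yaw 59.8 tilt 0.0000 open 0.0852 F [-0.2  0.8  0.1]
  -> (449.5, -160.3, 330, np.float64(-7.3)) row [0.1145, 0.064, 0.1734] 1.1714 lastj 1.73
wrist blue rim pts 1139 [ 0.5109 -0.3753  0.146 ] [ 0.5728 -0.3137  0.1536] circ (array([ 0.54130445, -0.34424033]), np.float64(0.029623880968470316))
scene blue rim pts 93 [ 0.5115 -0.3786  0.146 ] [ 0.5734 -0.3122  0.157 ] circ (array([ 0.54264833, -0.34460591]), np.float64(0.030039981910541233))
side blue rim pts 313 [ 0.5092 -0.3764  0.1461] [ 0.5715 -0.3149  0.157 ] circ (array([ 0.54014985, -0.34546458]), np.float64(0.02974065875430966))
```

View pics/both11.png

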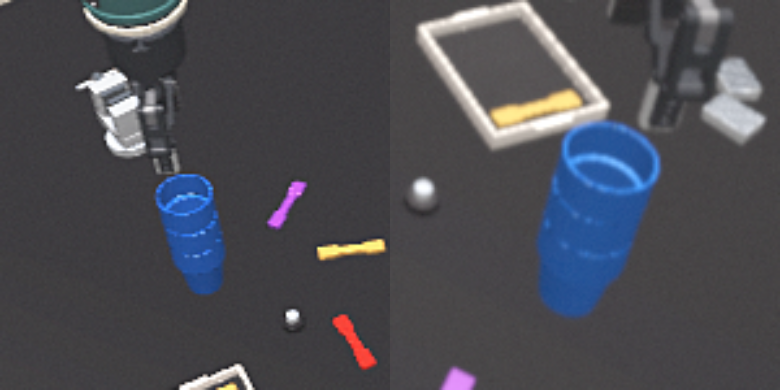

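The tub is nested: rim at 152 mm, axes within about 1 mm, stack upright in both views. Next, the second red.

Call:
send_rows --series '[0.03,0,0.046,0.14,0.057,0,0.086,0.29,0.086,0.03,0.13,0.44,0.114,0.064,0.173,0.58,0.1145,0.064,0.1735,0.73,0.1145,0.064,0.1735,0.87,0.1145,0.064,0.1735,1.02,0.1145,0.064,0.1735,1.16]' --hand 0.3

```text
clock: 21.1
position: [0.4488, -0.1597, 0.3277]
tool_rot: [0.706, -0.044, 0.042, -0.706]
force: [-0.3, -0.1, -0.1]
opening: 0.0301
```

Call:
send_rows --series '[0,0,0,0.011,0,0,0,0.011]'

```text
clock: 21.3
position: [0.449, -0.1598, 0.328]
tool_rot: [0.706, -0.044, 0.043, -0.706]
force: [-0.9, -0.5, -0.5]
opening: 0.0294
```

```bash
python3 -c "
from h import *
wrist('w12',.006,'red')
plan(449.5,-160.3,175.8,172.7)"
```

```text
red [272. 191.] [ 263  150   20   85 1466] [ 449.3 -159.9] [81.5 18.1] 82.4731674194336
t21.35 pos [ 0.449  -0.1599  0.3281] yaw -7.0 tilt 0.0000 open 0.0296 F [ 0.9 -0.4 -0.5]
  -> (449.5, -160.3, 175.8, np.float64(-7.3)) row [0.0006, 0.1523, -0.0003] 0.0044 lastj 0.37
```

Call:
send_rows --series '[0,0.05,0,0.005,0,0.1,0,0.005,0,0.13,0,0.005,0,0.147,0,0.005,0,0.1525,0,0.005,0,0.1525,0,0.005,0,0.1525,0,0.005]'

```text
clock: 22.05
position: [0.4494, -0.1602, 0.1769]
tool_rot: [0.706, -0.046, 0.047, -0.706]
force: [-0.1, -0.2, 0.1]
opening: 0.0298
```

Call:
send_rows --series '[0,0,0,0,0,0,0,0,0,0,0,0,0,0,0,0,0,0,0,0,0,0,0,0,0,0,0,0]' --hand 1 --squeeze 40

```text
clock: 22.75
position: [0.4495, -0.16, 0.177]
tool_rot: [-0.706, 0.046, -0.047, 0.706]
force: [-2.0, 0.4, 9.4]
opening: 0.0078
```

Call:
send_rows --series '[0,-0.01,0,0,0,-0.025,0,0,0,-0.04,0,0,0,-0.045,0,0,0,-0.045,0,0]'

```text
clock: 23.25
position: [0.4494, -0.1599, 0.2219]
tool_rot: [0.706, -0.046, 0.047, -0.706]
force: [-0.1, -0.8, -0.5]
opening: 0.0079
```

```bash
python3 -c "
from h import *
wrist('w13',.05,'red')
plan(541.5,380,219,92.2)"
```

```text
red [274. 259.] [ 254  198   54  148 4153] [ 455.4 -160.1] [82.9 25.1] 86.56072235107422
t23.30 pos [ 0.4492 -0.1598  0.2213] yaw -7.5 tilt 0.0000 open 0.0078 F [ 0.2 -1.1 -0.1]
  -> (541.5, 380, 219, np.float64(92.2)) row [0.0207, 0.0024, 0.5472] -1.7407 lastj 0.51
```

Call:
send_rows --series '[0.001,-0.01,0.02,-0.05,0.002,-0.02,0.06,-0.15,0.004,-0.025,0.1,-0.27,0.005,-0.025,0.14,-0.39,0.006,-0.025,0.18,-0.51,0.008,-0.025,0.22,-0.63,0.009,-0.025,0.25,-0.75,0.01,-0.025,0.27,-0.87]'

```text
clock: 24.1
position: [0.4944, 0.1088, 0.2453]
tool_rot: [-0.658, -0.257, 0.258, 0.659]
force: [-0.0, -0.8, -0.2]
opening: 0.0078
```

```bash
python3 -c "
from h import *
plan(541.5,380,244,92.2)"
```

```text
t24.10 pos [0.4944 0.1088 0.2453] yaw 42.7 tilt 0.0000 open 0.0078 F [-0.  -0.8 -0.2]
  -> (541.5, 380, 244, np.float64(92.2)) row [0.2185, 0.0013, 0.1674] -0.8639 lastj 0.65
```

Call:
send_rows --series '[0.02,0,0.015,-0.06,0.05,0,0.038,-0.17,0.085,0,0.065,-0.3,0.12,0,0.092,-0.43,0.155,0,0.119,-0.56,0.185,0.001,0.142,-0.69,0.21,0.001,0.161,-0.8,0.2185,0.001,0.1675,-0.864]'

```text
clock: 24.9
position: [0.5429, 0.381, 0.244]
tool_rot: [0.49, 0.509, -0.509, -0.491]
force: [-0.6, -0.3, 0.5]
opening: 0.0078
```

Call:
send_rows --series '[0,0.01,0,0,0,0.025,0,0,0,0.025,0,0]'

```text
clock: 25.2
position: [0.5429, 0.3756, 0.2168]
tool_rot: [-0.493, -0.505, 0.509, 0.493]
force: [-0.6, -0.1, -0.4]
opening: 0.0076
```

```bash
python3 -c "
from h import *
plan(541.5,380,179.8,92.2)"
```

```text
t25.20 pos [0.5429 0.3756 0.2168] yaw 91.6 tilt 0.0000 open 0.0076 F [-0.6 -0.1 -0.4]
  -> (541.5, 380, 179.8, np.float64(92.2)) row [0.0046, 0.037, 0.0012] -0.0105 lastj 0.98
```

Call:
send_rows --series '[0,0,0,0,0,0,0,0]'

```text
clock: 25.4
position: [0.5437, 0.3768, 0.2202]
tool_rot: [0.493, 0.507, -0.507, -0.492]
force: [-0.6, 1.3, 0.6]
opening: 0.0081
```

```bash
python3 -c "
from h import *
plan(541.5,380,179.8,92.2)
wrist('w14',.045,'red')"
```

```text
t25.40 pos [0.5437 0.3768 0.2202] yaw 91.7 tilt 0.0000 open 0.0081 F [-0.6  1.3  0.6]
  -> (541.5, 380, 179.8, np.float64(92.2)) row [0.0033, 0.0404, 0.0021] -0.0085 lastj 0.98
red [248. 250.] [ 199  172   95  174 8375] [540.4 364.6] [96.7 43.8] 1.9586092233657837
red [159. 233.] [ 135  174   46  123 3297] [526.6 321. ] [64.5 15.1] 2.2738757133483887
```

View pics/w14.png

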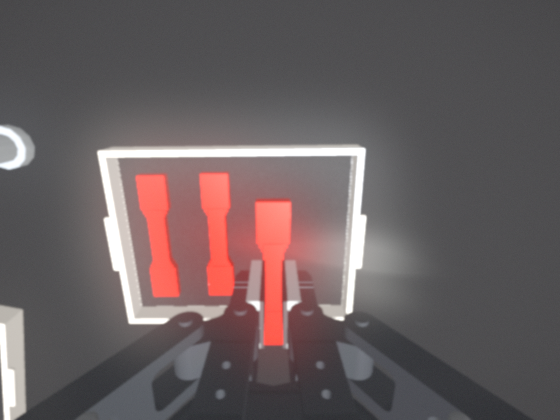

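The held red at (273,260) sits right of the two reds at (158,235) and (218,235), inside the tray. Adding 4 mm and lowering.

Call:
send_rows --series '[0.004,0.012,0.002,-0.008,0.004,0.026,0.002,-0.008,0.004,0.035,0.002,-0.008,0.004,0.039,0.002,-0.008,0.004,0.0405,0.002,-0.008,0.004,0.0405,0.002,-0.008]'

```text
clock: 26.05
position: [0.541, 0.3809, 0.1799]
tool_rot: [-0.49, -0.509, 0.51, 0.49]
force: [-11.7, -8.3, 21.6]
opening: 0.0075
```

Call:
send_rows --series '[0,0,0,0,0,0,0,0,0,0,0,0,0,0,0,0,0,0,0,0]' --hand 0.5

```text
clock: 26.55
position: [0.5414, 0.3812, 0.1793]
tool_rot: [-0.49, -0.51, 0.51, 0.49]
force: [-0.4, -0.0, -0.7]
opening: 0.0213
```

Call:
send_rows --series '[0,-0.03,0,0,0,-0.08,0,0,0,-0.13,0,0,0,-0.15,0,0,0,-0.15,0,0]'

```text
clock: 27.05
position: [0.542, 0.3815, 0.3334]
tool_rot: [0.49, 0.512, -0.508, -0.49]
force: [0.1, 0.0, 0.0]
opening: 0.0214
```

```bash
python3 -c "
from h import *
wrist('w15',.009,'red')
plan(372,-278.5,330,62.2)"
```

```text
red [192. 187.] [ 179  145   27   86 1524] [543.4 307.2] [82.3 19.1] 2.2816572189331055
red [231. 186.] [ 219  144   24   86 1526] [541.  343.2] [82.2 19.2] 2.1121580600738525
red [271. 187.] [ 261  146   21   85 1445] [540.9 380.5] [81.6 18.2] 1.988318920135498
t27.10 pos [0.5416 0.3813 0.331 ] yaw 92.2 tilt 0.0000 open 0.0210 F [ 0.6  0.5 -0.7]
  -> (372, -278.5, 330, np.float64(-117.8)) row [-0.6526, -0.0004, 0.1953] -2.6172 lastj 0.98
```

Call:
send_rows --series '[-0.04,0,0.012,0.05,-0.09,0,0.027,0.1,-0.14,0,0.042,0.15,-0.19,0,0.057,0.2,-0.24,0,0.072,0.25,-0.29,0,0.087,0.3,-0.34,0,0.102,0.35,-0.38,0,0.114,0.4]' --hand 0.3

```text
clock: 27.9
position: [0.4424, 0.0001, 0.3286]
tool_rot: [-0.582, -0.401, 0.402, 0.582]
force: [1.2, -0.8, 0.3]
opening: 0.0298
```

```bash
python3 -c "
from h import *
plan(372,-278.5,330,62.2)"
```

```text
t27.90 pos [4.424e-01 1.000e-04 3.286e-01] yaw 69.2 tilt 0.0000 open 0.0298 F [ 1.2 -0.8  0.3]
  -> (372, -278.5, 330, np.float64(-117.8)) row [-0.2854, -0.0012, -0.033] -3.0191 lastj 1.21
```

Call:
send_rows --series '[-0.05,0,-0.006,0.03,-0.1,0,-0.012,0.06,-0.15,0,-0.017,0.09,-0.2,0,-0.023,0.122,-0.25,0,-0.029,0.122,-0.285,0,-0.033,0.122,-0.285,0,-0.033,0.122,-0.285,0,-0.033,0.122]'

```text
clock: 28.7
position: [0.3734, -0.2767, 0.3286]
tool_rot: [-0.605, -0.365, 0.366, 0.606]
force: [0.5, 1.0, 0.2]
opening: 0.0301
```

Call:
send_rows --series '[0,0,0,0,0,0,0,0]'

```text
clock: 28.9
position: [0.3743, -0.2755, 0.3292]
tool_rot: [-0.604, -0.366, 0.367, 0.605]
force: [-0.1, 0.3, 0.1]
opening: 0.0302
```

```bash
python3 -c "
from h import *
wrist('w16',.006,'yel')
plan(372,-278.5,176,62.2)"
```

```text
yel [268. 191.] [258 148  22  86 682] [ 371.9 -278.5] [82.5 19.2] -27.468177795410156
t28.95 pos [ 0.3743 -0.2756  0.3293] yaw 62.4 tilt 0.0000 open 0.0304 F [ 0.   0.5 -0.6]
  -> (372, -278.5, 176, np.float64(-117.8)) row [-0.0037, 0.1533, 0.0006] -3.1375 lastj 1.81
```

Call:
send_rows --series '[-0.0035,0.03,0.0006,0,-0.0035,0.08,0.0006,0,-0.0035,0.12,0.0006,0,-0.0035,0.145,0.0006,0,-0.0035,0.153,0.0006,0,-0.0035,0.153,0.0006,0,-0.0035,0.153,0.0006,0]'

```text
clock: 29.65
position: [0.3722, -0.2794, 0.1777]
tool_rot: [0.605, 0.366, -0.366, -0.605]
force: [0.1, -0.7, 0.3]
opening: 0.0297
```

Call:
send_rows --series '[0,0,0,0,0,0,0,0,0,0,0,0,0,0,0,0,0,0,0,0,0,0,0,0,0,0,0,0]' --hand 1 --squeeze 50

```text
clock: 30.35
position: [0.3722, -0.2794, 0.1777]
tool_rot: [0.606, 0.367, -0.366, -0.604]
force: [-1.8, 2.0, 12.1]
opening: 0.0062
```

Call:
send_rows --series '[0,-0.01,0,0,0,-0.025,0,0,0,-0.04,0,0,0,-0.045,0,0,0,-0.045,0,0]'

```text
clock: 30.85
position: [0.372, -0.2793, 0.2225]
tool_rot: [0.606, 0.366, -0.366, -0.604]
force: [0.7, 0.3, -0.9]
opening: 0.0065
```

```bash
python3 -c "
from h import *
wrist('w17',.05,'yel')
plan(641.5,-134,220,82.2)"
```

```text
yel [282. 249.] [ 237  192   91  150 4230] [ 369.2 -278.9] [80.7 42.9] -49.962825775146484
t30.90 pos [ 0.3719 -0.2792  0.2218] yaw 62.4 tilt 0.0000 open 0.0065 F [-0.  -0.9 -0.6]
  -> (641.5, -134, 220, np.float64(-97.8)) row [0.2537, 0.002, -0.1715] 2.7953 lastj 1.95
```

View pics/w17.png

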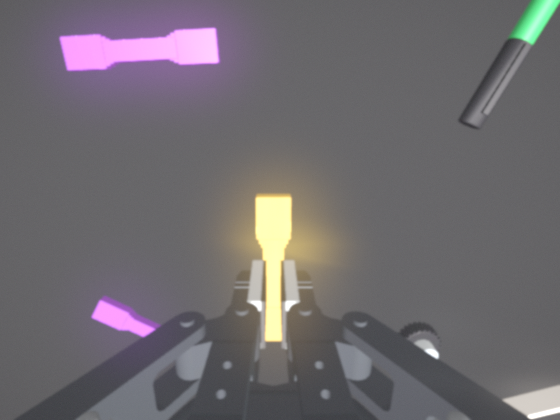

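The brass specimen is held straight at (273,265). The opening is 1.5 mm smaller because of the higher squeeze. Carrying it to the brass tray.

Call:
send_rows --series '[0.02,-0.005,-0.014,-0.03,0.055,-0.01,-0.037,-0.08,0.09,-0.01,-0.061,-0.13,0.13,-0.01,-0.088,-0.18,0.17,-0.01,-0.115,-0.23,0.205,-0.01,-0.139,-0.28,0.235,-0.005,-0.159,-0.33,0.254,0,-0.1715,-0.346]'

```text
clock: 31.7
position: [0.6434, -0.1318, 0.2203]
tool_rot: [-0.532, -0.466, 0.466, 0.532]
force: [0.1, -0.7, 0.3]
opening: 0.0071
```

Call:
send_rows --series '[0,0,0,0,0,0,0,0,0,0,0,0]'

```text
clock: 32.0
position: [0.6408, -0.1347, 0.2211]
tool_rot: [-0.533, -0.464, 0.465, 0.533]
force: [-0.2, -0.1, -0.5]
opening: 0.007
```

```bash
python3 -c "
from h import *
wrist('w18',.009,'yel')
plan(641.5,-134,180.7,82.2)"
```

```text
yel [187. 239.] [ 166  179   42  123 3337] [ 634.4 -186.6] [81.7 19.1] -7.7900543212890625
yel [275. 252.] [ 245  194   71  148 4288] [ 661.4 -130.1] [105.9  42. ] 0.6057813167572021
t32.05 pos [ 0.6409 -0.1348  0.2214] yaw 82.1 tilt 0.0000 open 0.0061 F [ 0.2 -0.3 -0.3]
  -> (641.5, -134, 180.7, np.float64(-97.8)) row [0.0009, 0.0407, -0.0005] 3.1395 lastj 1.79
```

View pics/w18.png

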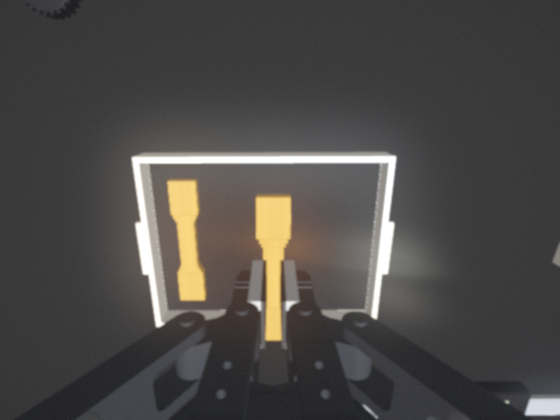

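Brass is centred in the brass tray at (273,260), clear of the resident at (187,240). Lowering.

Call:
send_rows --series '[0,0.012,0,0,0,0.026,0,0,0,0.035,0,0,0,0.039,0,0,0,0.0405,0,0,0,0.0405,0,0]'

```text
clock: 32.65
position: [0.6413, -0.1341, 0.181]
tool_rot: [-0.533, -0.464, 0.465, 0.533]
force: [-3.3, -0.2, 4.2]
opening: 0.0062
```

Call:
send_rows --series '[0,0,0,0,0,0,0,0,0,0,0,0,0,0,0,0,0,0,0,0]' --hand 0.5

```text
clock: 33.15
position: [0.6416, -0.1339, 0.181]
tool_rot: [0.533, 0.465, -0.465, -0.533]
force: [-0.3, -0.4, 1.1]
opening: 0.0211
```

Call:
send_rows --series '[0,-0.03,0,0,0,-0.08,0,0,0,-0.13,0,0,0,-0.17,0,0,0,-0.2,0,0,0,-0.2,0,0]'

```text
clock: 33.75
position: [0.6422, -0.1343, 0.3857]
tool_rot: [0.535, 0.466, -0.463, -0.531]
force: [0.4, -0.2, -0.9]
opening: 0.0213
```

```bash
python3 -c "
from h import *
wrist('w19',.009,'yel')
tub('scene',.152,'scene19');tub('side',.152)
print({k:np.round(state()[k],2).tolist() for k in('clock','position','force')})"
```

```text
yel [273. 173.] [ 265  137   18   75 1129] [ 640.3 -133.6] [82.3 18.1] -8.207344055175781
yel [224. 175.] [ 214  139   21   74 1124] [ 634.6 -187.1] [81.3 19.1] -7.739433288574219
side blue rim pts 311 [ 0.0181 -0.376   0.146 ] [ 0.5711 -0.0832  0.1562] circ (array([ 0.36074653, -0.21417466]), np.float64(0.22483092478377717))
{'clock': 33.9, 'position': [0.64, -0.13, 0.38], 'force': [0.36, 1.23, -0.06]}
```

View pics/scene19.png

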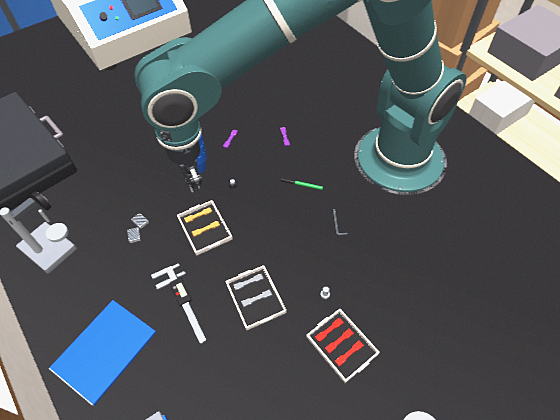

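All three trays hold their specimens side by side: brass (205,222), aluminium (252,290), red (338,341). The arm is clear but hides the stack in this view, so I'll check it with the side camera before signing off.

```bash
python3 -c "
from h import *
from rig import manip
c=vision.calibration('side');p,d=vision.get_image('side')
h=cv2.cvtColor(p,cv2.COLOR_RGB2HSV).astype(int);m=(h[...,0]>95)&(h[...,0]<125)&(h[...,1]>90)
C=cloud(c,d,m);C=C[(abs(C[:,0]-.541)<.06)&(abs(C[:,1]+.344)<.06)]
T=C[abs(C[:,2]-.152)<.006];k=circ(T);print(len(T),k,C[:,2].max())
if abs(k[0]-[.541,-.3445]).max()<.004 and C[:,2].max()<.165: print(manip.sign_off())
"
```

```text
313 (array([ 0.54016466, -0.34536233]), np.float64(0.029862457774766878)) 0.15648035886315162
the job is handed in; nothing more can be done
None
```

I placed all four specimens in their own material's tray, nested the tub in the stack and handed the job in at about 34 s of the 136 s allowed. No verdict came back.

- **Specimens:** Both reds, the aluminium and the brass were lowered onto the tray floors and released there. The wrist camera then showed each lying beside the resident piece, the nearest gap being about 20 mm. I did not measure their heights directly; flatness is judged from their outlines in the pictures.
- **Tub:** It was pressed home until contact at about 12 N. Its rim measured about 152 mm high, as it should be when fully seated. Just after release, the three cameras put its centre within about 1 mm of where the same cameras or the earlier fit had put the stack mouth, with the stack upright. The last side-camera check before handing in gave the same position.
- **Look-alikes:** The purple specimens were left alone, and the gripper was empty and clear of everything at the end.
- **Failed or disagreeing checks:**
    - Some circle fits on the tub rim picked up other blue pixels or the robot, so I ignored those values.
    - In the last overall picture the arm hid the stack.
    - The wrist force reached about 25 N for a moment when setting down the aluminium and the second red, well under the limit.

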